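# Make up two cabinet-fitting kits in divided trays

## Robot

A 7-joint arm with a two-finger parallel gripper is mounted at the origin on the work surface. World frame = base frame: x ahead of the robot, y to its left, z up, the work surface at z = 0. Lengths are in mm, angles in rad, forces in N, time in s.
With the tool pointing down it reaches from about 425 to 950 mm from the base axis. Payload 4.7 kg.
Tool frame: the origin (TCP) lies midway between the tips of the shut fingers; the grasp point (between the pads) lies 19 mm behind it; z points along the fingers, y is the line along which they close (so a half turn about z gives the same grasp; the last joint's range is limited). The gripper opens to 85 mm and grips with 20 to 120 N. Pads are 22 mm wide; open, the fingers measure 114 mm over their backs; the gripper's body (76 mm by 85 mm) begins 54 mm behind the grasp point. The pads swing forward as they close: fully open they stand 13 mm farther back than shut.
Start: joints at [-1.265, 0.469, -0.049, 1.532, 0.024, 1.141, -0.082], TCP at [221.752, 637.554, 231.335] pointing down, gripper open.
Joint ranges: [-2.59, 2.59], [-0.33, 1.99], [-1.39, 1.29], [0.1, 2.45], [-1.04, 4.18], [0.21, 1.99], [-2.66, 2.66]. Speed limits (rad/s): [2.57, 2.57, 3.14, 3.14, 3.14, 3.14, 3.14].

## Interface

Orientations are given as a rotation vector (axis times angle).
In Python, from cell import * gives the robot as it stands.
- The arm moves only by the shell command python3 -m creep 'ROWS' [OPENING] [FORCE]. ROWS is JSON, a list of rows, each a list of 2 entries, a list of its own where there are three numbers: the shift along the tool's x, y, z as a fraction of full scale, then the turn, a rotation vector about the tool's x, y, z as a fraction of full scale. In form: [[[x, y, z], [rx, ry, rz]], ...]. A call has 1 to 5 rows; each row is the pose to reach, as a shift and turn from the pose commanded when the call began, along the tool's axes at that moment; what a row does not reach only later rows make up. Full scale, the value 1, is 300 mm for a shift and pi/2 rad for a turn. A row lasts 1/12 s, in which the tool goes at most 41.7 mm and 7.16 degrees, less where a joint would pass 70% of its speed; a pose out of reach is approached as far as the arm can. A call with a number of a shift or a turn outside -1 to 1 is refused whole. A call with a gripper value outside its range is refused whole. OPENING is the closure, from 0 (fully open) to 1 (shut), set as the call begins (- or left out, the last holds). The fingers move at their own pace and stop on an object; FORCE is the grip in N (left out, the last holds). Time passes only in rows, so rows that repeat a pose let the fingers close. It gives the time, the measured TCP pose, the force, the opening and the grip force at its end, in the units of the state.
- read_state(): the state, without advancing time (a new reading comes with each control period).
- snapshot(name): name is "side" or "top"; returns the picture (400x640x3 uint8, red, green, blue); there is no depth.
- camera_info(name): a dict with "fx", "fy", "cx", "cy" (pixels), "R" (3x3) and "t" (3): a world point X has camera coordinates R X + t. Camera axes: x right, y down, z forward; pixel columns grow to the right and rows downward; lengths in mm; the calibration is good to about 2 mm. A picture is of the moment at which its call begins. camera_info takes no time and is no camera call.
- finish_job(): hands the job in; it is judged then, once.
The state is a dict: "clock": time; "joints": joint angles; "joint_velocities": joint speeds; "joint_torque": joint torques, N m; "eef_pos": TCP position; "ee_rot": TCP orientation; "force": force on the tool from outside, world axes, zero at the start; "ft_torque": the same for the moment, N m; "gripper_width": finger opening in mm; "grip_force": force on a finger pad.
Only numpy, scipy, OpenCV 4.12 (cv2) and the standard library are available. Lean on these libraries where they do the work, as an engineer would, in place of code of your own. Each camera call takes 0.05 s, during which the arm holds its last target. There are 200 camera calls.

## Task

Make up two kits of plated cabinet fittings: the tray with the blue label gets the gold diamond frame, the silver knob and the copper ring; the tray with the green label gets the silver diamond frame and the gold knob. Any compartment will do, but only one piece to a compartment, with frames and ring lying flat on the tray floor and knobs standing on their feet; set every piece down gently, do not drop it. Leave the black knob, the loupe and the jar where they are, upright.

Things in the scene. Friction and masses are not known exactly. Their poses are not given: they have to be found in the camera images.
- gold_frame: open diamond-shaped (lozenge) frame of polished gold metal lying flat: 68 mm along x, 38 mm along y, 10 mm high, bars 6 mm wide, corners blunt; the two wide ones end in parallel flats about 13 mm long, 38 mm apart, good to grip along y. Origin: centre of the underside, z up. About 50 g, loose.
- silver_frame: open diamond-shaped (lozenge) frame of polished silver metal lying flat: 68 mm along x, 38 mm along y, 10 mm high, bars 6 mm wide, corners blunt; the two wide ones end in parallel flats about 13 mm long, 38 mm apart, good to grip along y. Origin: centre of the underside, z up. About 50 g, loose.
- gold_knob: round gold cabinet knob standing on its foot: 30 mm high, foot 26 mm in diameter, neck 18 mm, head 32 mm in diameter from 17 to 27 mm above the foot. Origin: centre of the underside, z up along its axis. About 60 g, loose.
- silver_knob: round silver cabinet knob standing on its foot: 30 mm high, foot 26 mm in diameter, neck 18 mm, head 32 mm in diameter from 17 to 27 mm above the foot. Origin: centre of the underside, z up along its axis. About 60 g, loose.
- copper_ring: flat round copper-coloured ring, outer diameter 42 mm, hole 26 mm, 10 mm high, lying flat. Origin: centre of the underside, z up. About 40 g, loose.
- tray_blue: shallow ivory tray, 210 x 210 x 22 mm high, fixed to the bench, blue label block 100 x 16 mm on the outside of its -x wall (towards the robot). Two crossed walls 19 mm high through the middle make four square compartments, 99 mm inside, centred at x = +-51.5, y = +-51.5 mm. Walls and floor 4 mm thick. Origin: centre of the underside (on the bench), z up.
- tray_green: shallow ivory tray, 210 x 210 x 22 mm high, fixed to the bench, green label block 100 x 16 mm on the outside of its -x wall (towards the robot). Two crossed walls 19 mm high through the middle make four square compartments, 99 mm inside, centred at x = +-51.5, y = +-51.5 mm. Walls and floor 4 mm thick. Origin: centre of the underside (on the bench), z up.
- black_knob: round black cabinet knob standing on its foot: 30 mm high, foot 26 mm in diameter, neck 18 mm, head 32 mm in diameter from 17 to 27 mm above the foot. Origin: centre of the underside, z up along its axis. About 60 g, loose; it stands among the stock and belongs to no kit: leave it.
- loupe: black round stand magnifier with a glass top, 44 mm in diameter, 40 mm high, standing loose beyond the trays: leave it. Origin: centre of the underside.
- jar: closed round jar with a orange label and white lid, 48 mm in diameter, 55 mm high, standing loose beyond the trays: leave it. Origin: centre of the underside.

How it is judged:
By the outcome, as a careful person would: the job done as asked, in the order asked, and still so for the second after the job is handed in, with the robot touching nothing.
It also fails if it takes over 109 s, if anything falls off the work surface, if the arm or the gripper's body presses on something with over 40 N, if the wrist force passes 120 N, or if a joint passes its speed limit or range.

## Working session

There is one attempt and no reset: what is moved stays moved. The work goes in short steps, Python scripts to look and compute and a shell command to move; the robot and the scene stay as the last step left them, time stands still between calls to the robot, and variables do not carry over. Pictures are saved under pics/ and viewed, at most 15 in all, crops included, and the job is handed in when it is done.

```bash
ls; mkdir -p pics; python3 - <<'E'
from cell import *
import cv2
s=read_state();print({k:s[k] for k in('clock','eef_pos','ee_rot','gripper_width','force')})
for n in('side','top'):
    cv2.imwrite(f'pics/{n}0.png',snapshot(n)[:,:,::-1]);print(n,camera_info(n))
E
```

```text
pics
{'clock': 0.0, 'eef_pos': array([221.57811954, 636.96194015, 230.24389749]), 'ee_rot': array([-0.52340947, -3.09741291,  0.00311044]), 'gripper_width': 85.28764337858927, 'force': array([ 1.15057408, -0.38135592,  0.18771026])}
side {'fx': 394.1818479160085, 'fy': 394.1818479160085, 'cx': 324.65706244759946, 'cy': 189.1236332992784, 'R': array([[-9.99875952e-01, -4.47836668e-04, -1.57442100e-02],
       [ 1.11976569e-02,  6.82760564e-01, -7.30556381e-01],
       [ 1.10766956e-02, -7.30642055e-01, -6.82670854e-01]]), 't': array([584.9921051 ,  20.4956478 , 800.87635107])}
top {'fx': 501.83318243392733, 'fy': 501.83318243392733, 'cx': 310.35604343590944, 'cy': 200.41855084981586, 'R': array([[-0.05395836, -0.99854261,  0.00107014],
       [-0.97178315,  0.05226585, -0.23001257],
       [ 0.22962142, -0.01345105, -0.97318707]]), 't': array([  19.68185684,  596.02525559, 1024.78448192])}
```

View pics/top0.png

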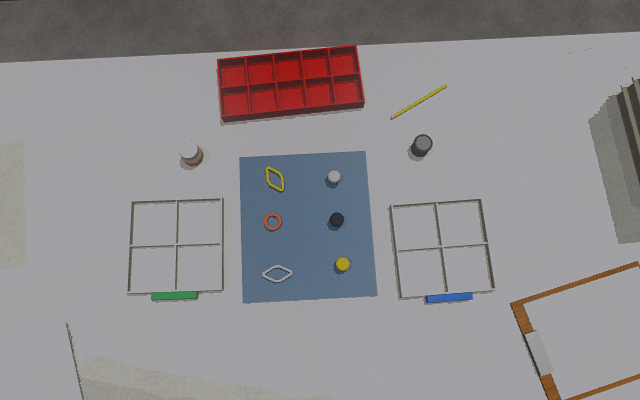

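View pics/side0.png

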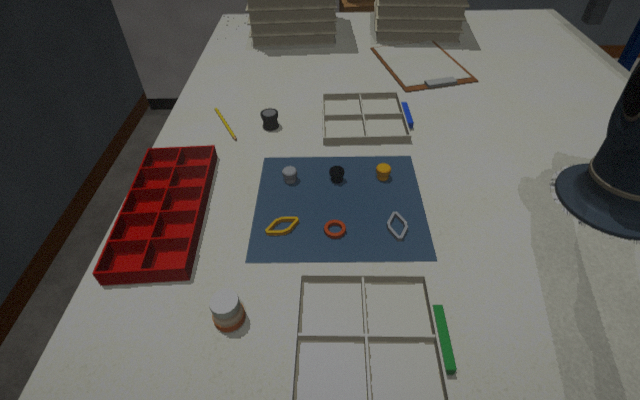

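```bash
cat > h.py <<'E'
from cell import *
import cv2, numpy as np
from scipy.spatial.transform import Rotation as Ro
C={n:camera_info(n) for n in('side','top')}
def ray(n,p):
    c=C[n];d=c['R'].T@np.array([(p[0]-c['cx'])/c['fx'],(p[1]-c['cy'])/c['fy'],1.]);return -c['R'].T@c['t'],d/np.linalg.norm(d)
def onz(n,p,z):
    o,d=ray(n,p);return o+d*(z-o[2])/d[2]
def tri(ps,pt):
    (a,u),(b,v)=ray('side',ps),ray('top',pt)
    k=np.linalg.lstsq(np.c_[u,-v],b-a,rcond=None)[0];P,Q=a+u*k[0],b+v*k[1];return (P+Q)/2,np.linalg.norm(P-Q)
def go(x,y,z,ang=None):
    """shift (fractions) from measured pose to x,y,z; turn about tool z so tool y lies along world angle ang(deg) mod 180"""
    s=read_state();R=Ro.from_rotvec(s['ee_rot']);d=R.inv().apply(np.array([x,y,z])-s['eef_pos'])
    Y=R.apply([0,1,0]);a=np.degrees(np.arctan2(Y[1],Y[0]))
    t=None if ang is None else -((ang-a+90)%180-90)/90
    return np.round(d/300,3),np.round(a,1),t
E
python3 - <<'E'
from h import *
I={n:cv2.imread(f'pics/{n}0.png') for n in C}
reg={'top':(235,150,380,305),'side':(245,150,440,265)}
for n in C:
    x0,y0,x1,y1=reg[n];im=I[n];hsv=cv2.cvtColor(im,cv2.COLOR_BGR2HSV)
    mat=cv2.inRange(hsv,(95,80,50),(120,255,255))
    cs,_=cv2.findContours(mat,0,2);c=max(cs,key=cv2.contourArea)
    print(n,'mat',cv2.approxPolyDP(c,6,True).reshape(-1,2).tolist())
    m=np.zeros_like(mat);cv2.drawContours(m,[c],-1,255,-1);m=cv2.erode(m,np.ones((5,5)))&~mat
    k,L,st,ce=cv2.connectedComponentsWithStats(m)
    for i in range(1,k):
        if st[i,4]>25:print(st[i].tolist(),ce[i].round(1),cv2.mean(im,(L==i).astype('uint8'))[:3])
    for nm,lo,hi in(('blue',(105,170,120),(120,255,255)),('green',(50,150,80),(80,255,255))):
        q=cv2.inRange(hsv,lo,hi);k,L,st,ce=cv2.connectedComponentsWithStats(q);i=1+np.argmax(st[1:,4]);print(nm,st[i],ce[i])
a=cv2.resize(I['top'][190:305,120:235],None,fx=4,fy=4,interpolation=2);b=cv2.resize(I['top'][190:305,385:500],None,fx=4,fy=4,interpolation=2)
cv2.imwrite('pics/trays.png',np.hstack([a,b])[:, :800] if 0 else cv2.resize(np.hstack([a,b]),(800,400)))
c=cv2.resize(I['side'][85:150,310:420],(800,473),interpolation=2);cv2.imwrite('pics/s.png',c)
E
```

```text
side mat [[265, 158], [247, 261], [436, 260], [410, 157]]
[375, 162, 18, 22, 276] [383.2 171.6] (37.07608695652174, 77.46739130434783, 94.61231884057972)
[282, 165, 18, 21, 262] [289.8 174.6] (81.75190839694656, 78.24809160305344, 74.59160305343511)
[329, 166, 15, 19, 231] [336.5 174.5] (27.92207792207792, 26.125541125541126, 23.761904761904763)
[386, 211, 23, 31, 353] [397.2 226. ] (89.07648725212465, 84.86118980169972, 80.3229461756374)
[265, 216, 35, 21, 466] [281.8 225.5] (39.407725321888414, 80.12446351931331, 94.72532188841201)
[323, 219, 24, 21, 336] [334.5 228.7] (39.791666666666664, 50.625, 88.50595238095238)
blue [402 103  11  20  90] [407.14444444 112.64444444]
green [434 306  22  64 382] [444.2460733  337.03926702]
top mat [[263, 166], [266, 186], [255, 193], [267, 195], [259, 197], [263, 203], [257, 197], [256, 206], [249, 204], [245, 221], [241, 205], [241, 233], [244, 220], [257, 222], [249, 244], [265, 247], [252, 262], [265, 253], [260, 270], [278, 262], [291, 268], [279, 285], [295, 285], [306, 273], [315, 283], [307, 275], [312, 267], [330, 277], [354, 261], [349, 253], [357, 258], [339, 246], [348, 243], [342, 238], [349, 226], [339, 231], [329, 221], [338, 206], [326, 192], [331, 196], [336, 185], [313, 185], [312, 177], [300, 184], [295, 168], [285, 174], [270, 165], [284, 176], [280, 193], [266, 183]]
[286, 175, 7, 10, 35] [288.8 179.9] (126.11428571428571, 106.62857142857142, 88.05714285714285)
[262, 212, 20, 19, 222] [272. 221.] (68.31531531531532, 82.86936936936937, 130.05405405405406)
[329, 239, 12, 17, 43] [334.8 246.2] (130.69767441860466, 110.67441860465117, 90.88372093023256)
[335, 256, 14, 15, 156] [341.4 262.9] (43.57692307692307, 138.1025641025641, 148.7179487179487)
blue [428 293  44   9 239] [452.34309623 296.90376569]
green [167 292   5   2   5] [169.  292.2]
```

View pics/trays.png

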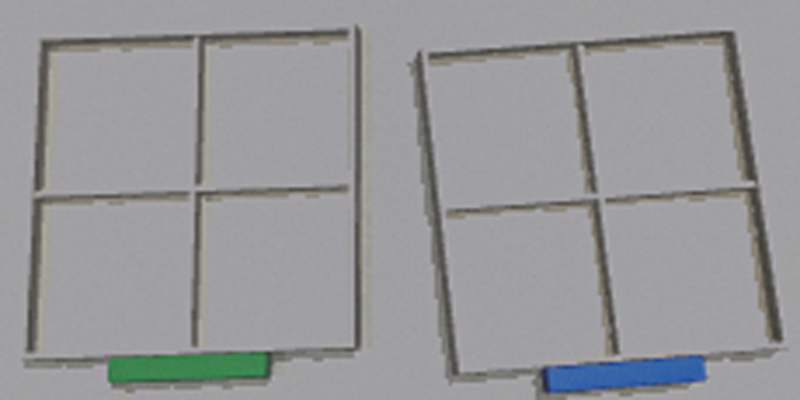

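View pics/s.png

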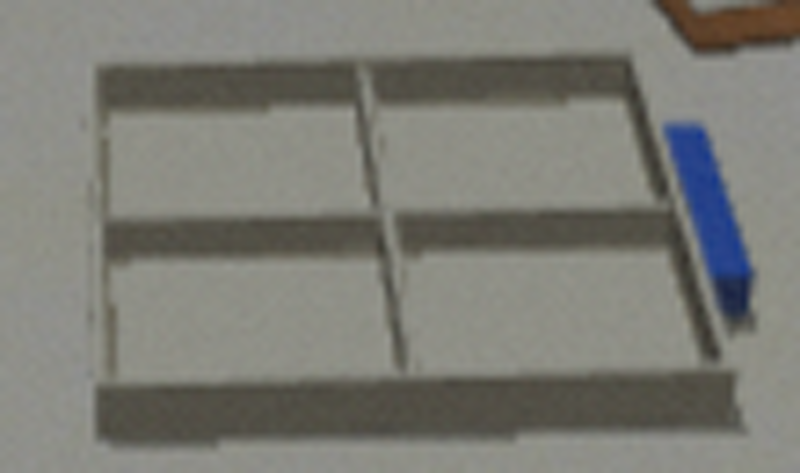

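```bash
python3 - <<'E'
from h import *
I={n:cv2.imread(f'pics/{n}0.png') for n in C}
poly={'top':[(243,158),(364,155),(372,296),(245,299)],'side':[(268,161),(252,257),(432,256),(407,160)]}
names={'top':dict(gf=(275,179),cr=(272,221),sf=(278,273),sk=(334,177),bk=(337,219),gk=(343,264)),
'side':dict(gf=(282,225),cr=(335,229),sf=(397,226),sk=(290,175),bk=(337,174),gk=(383,172))}
cen={}
for n in C:
    im=I[n];hsv=cv2.cvtColor(im,cv2.COLOR_BGR2HSV);H,S,V=cv2.split(hsv)
    m=np.zeros(H.shape,'uint8');cv2.fillPoly(m,[np.array(poly[n])],255)
    med=np.median(hsv[m>0],axis=0);print(n,med)
    o=(m>0)&~((H>96)&(H<122)&(S>med[1]*.55))
    o=cv2.morphologyEx(o.astype('uint8')*255,cv2.MORPH_OPEN,np.ones((2,2)))
    cs,_=cv2.findContours(o,cv2.RETR_EXTERNAL,cv2.CHAIN_APPROX_NONE)
    for c in cs:
        if cv2.contourArea(c)<60:continue
        (x,y),(w,h),a=cv2.minAreaRect(c);k=min(names[n],key=lambda k:np.hypot(names[n][k][0]-x,names[n][k][1]-y))
        M=cv2.moments(c);p=(M['m10']/M['m00'],M['m01']/M['m00']);cen[n,k]=p
        z=28 if k[1]=='k' else 9
        W=np.array([onz(n,q[0],z)[:2] for q in c],np.float32);r=cv2.minAreaRect(W)
        print(n,k,np.round(p,1),cv2.boundingRect(c),'world',np.round(onz(n,p,z)[:2],1),'rect',np.round(r[0],1),np.round(r[1],1),round(r[2],1))
        d=W-np.array(r[0]);i=np.argmax((d**2).sum(1));print('   far dir',np.round(np.degrees(np.arctan2(d[i,1],d[i,0]))%180,1))
for k in names['top']:
    if ('top',k) in cen and('side',k) in cen:print(k,*[np.round(v,1) for v in tri(cen['side',k],cen['top',k])])
print('blue cross',tri((362.7,114.1),(441.9,247.5)),'green',tri((366,337),(176.35,245.2)))
f=lambda u,v,x0:(x0+u/3.478,190+v/3.478)
for x0,a,b in((385,(47,213),(355,185)),(120,(38,194),(348,187))):
    P,Q=[onz('top',f(*q,x0),19) for q in(a,b)];d=P-Q;print('tray y dir deg',np.degrees(np.arctan2(d[1],d[0])),np.linalg.norm(d[:2]))
print('mat',[tri(a,b) for a,b in(((265,158),(364,152)),((436,260),(244,301)))])
cv2.imwrite('pics/objs.png',cv2.resize(I['top'][150:305,235:380],(580,600),interpolation=2))
print(go(550,0,200,0))
E
```

```text
side [104.  93.  85.]
side cr [335.5 229.6] (325, 220, 22, 20) world [564.5  81.8] rect [564.4  81. ] [47.2 39.8] 89.2
   far dir 109.1
side gf [282.6 226.5] (266, 217, 34, 20) world [664.7  72.8] rect [664.8  72.2] [48.  61.7] 89.3
   far dir 34.8
side sf [397.9 226.6] (388, 212, 21, 30) world [446.6  76. ] rect [446.2  74.5] [73.2 37.6] 83.3
   far dir 94.5
side bk [337.8 173.8] (331, 167, 14, 17) world [557.1 -56.4] rect [557.9 -53.1] [51.2 27.5] 88.0
   far dir 100.2
side sk [290.3 175.2] (283, 167, 15, 18) world [656.7 -53.7] rect [657.6 -53.3] [29.8 55.5] 3.0
   far dir 110.4
side gk [383.9 172.1] (377, 163, 16, 20) world [459.7 -60.1] rect [458.4 -59.5] [62.1 31.8] 84.5
   far dir 74.1
top [105.  78. 129.]
top sf [277.8 274.2] (263, 266, 31, 17) world [445.8  68.2] rect [446.3  67.8] [66.8 35.4] 86.9
   far dir 98.3
top gk [343.2 264.5] (336, 258, 15, 14) world [457.6 -77.4] rect [457.6 -76.9] [30.9 28.5] 86.9
   far dir 144.6
top cr [273.1 222. ] (264, 213, 19, 19) world [564.5  74.4] rect [564.6  74.5] [41.3 41.1] 60.3
   far dir 119.6
top sk [334.7 177.4] (328, 171, 14, 14)
[... 184 characters left out ...]
2
gf [666.5  65.8   1.3] 1.0
cr [565.1  75.1   1.6] 1.6
sf [445.7  69.    1.4] 1.8
sk [660.3 -72.4  12.2] 2.5
gk [457.8 -78.   13. ] 2.8
blue cross (array([ 485.78137699, -301.58007026,   17.55116131]), np.float64(2.493954296369754)) green (array([523.14088315, 293.84648743,  10.14533593]), np.float64(0.5440033827645321))
tray y dir deg 92.10757913768515 199.9229838494669
tray y dir deg 88.21999297506436 199.05479023832694
mat [(array([ 7.23689397e+02, -1.47029519e+02,  6.98353144e-01]), np.float64(0.11186437624178965)), (array([3.89834703e+02, 1.46662903e+02, 1.48390593e-01]), np.float64(3.9882923436541944))]
(array([-1.732, -1.646,  0.104]), np.float64(70.8), np.float64(0.786892610508469))
```

View pics/objs.png

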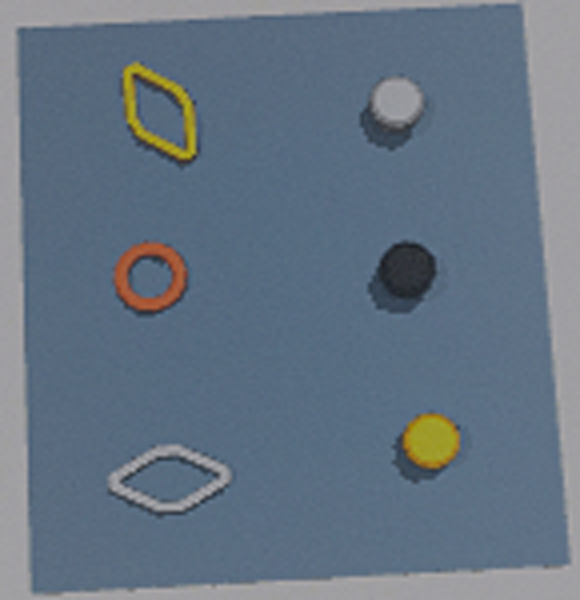

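```bash
python3 - <<'E'
from h import *
im=cv2.imread('pics/top0.png');hsv=cv2.cvtColor(im,cv2.COLOR_BGR2HSV);H,S,V=cv2.split(hsv)
o=(~((H>96)&(H<122)&(S>43))).astype('uint8')*255;o=cv2.morphologyEx(o,cv2.MORPH_OPEN,np.ones((2,2)))
for k,(x,y,w,h) in dict(gf=(262,163,27,34),sf=(258,260,42,28)).items():
    m=np.zeros_like(o);m[y:y+h,x:x+w]=o[y:y+h,x:x+w]
    c=max(cv2.findContours(m,0,1)[0],key=cv2.contourArea);m[:]=0;cv2.drawContours(m,[c],-1,255,-1)
    W=np.array([onz('top',(u,v),9)[:2] for v,u in zip(*np.nonzero(m))])
    mu=W.mean(0);w,E=np.linalg.eigh(np.cov((W-mu).T));print(k,mu,np.degrees(np.arctan2(E[1,1],E[0,1]))%180)
for n,u,v,a in(('blue',441.9,247.5,92.1),('green',176.35,245.2,88.2)):
    c=onz('top',(u,v),19)[:2];Y=np.array([np.cos(np.radians(a)),np.sin(np.radians(a))]);X=np.array([Y[1],-Y[0]]);print(n,c)
    for i in(1,-1):
        for j in(1,-1):print(i,j,np.round(c+51.5*(i*X+j*Y),1))
print(go(665,66,120,120))
E
```

```text
gf [664.71656712  65.26724935] 28.726352558967676
sf [445.88587128  68.12497387] 90.16472554226266
blue [ 484.37371545 -300.86420413]
1 1 [ 534.  -247.5]
1 -1 [ 537.7 -350.4]
-1 1 [ 431.  -251.3]
-1 -1 [ 434.8 -354.2]
green [521.47917722 291.63056051]
1 1 [574.6 341.5]
1 -1 [571.3 238.5]
-1 1 [471.6 344.7]
-1 -1 [468.4 241.8]
(array([-2.021, -1.312,  0.37 ]), np.float64(70.8), np.float64(-0.5464407228248641))
```

```bash
python3 -m creep '[[[-0.55,-0.36,0],[0,0,0]],[[-0.55,-0.36,0],[0,0,0]],[[-0.55,-0.36,0],[0,0,0]],[[-0.55,-0.36,0],[0,0,0]],[[-0.55,-0.36,0],[0,0,0]]]' 0 40; python3 -m creep '[[[-0.55,-0.36,0.1],[0,0,0]],[[-0.55,-0.36,0.1],[0,0,0]],[[-0.55,-0.36,0.1],[0,0,0]],[[-0.55,-0.36,0.1],[0,0,0]],[[-0.55,-0.36,0.1],[0,0,0]]]'
python3 -c "from h import *
print(go(665,66,120,119))"
```

```text
clock: 0.52
eef_pos: [344.7, 477.5, 230.9]
ee_rot: [0.529, 3.096, -0.003]
force: [0.7, 0.1, -0.6]
gripper_width: 85.1
grip_force: 0.0
clock: 0.93
eef_pos: [464.1, 321.4, 200.6]
ee_rot: [0.528, 3.097, -0.002]
force: [0.9, -0.7, 1.2]
gripper_width: 85.6
grip_force: 0.0
(array([-0.914, -0.581,  0.27 ]), np.float64(70.7), np.float64(-0.5371665887276246))
```

```bash
python3 -m creep '[[[-0.54,-0.34,0.15],[0,0,-0.35]],[[-0.54,-0.34,0.15],[0,0,-0.35]],[[-0.54,-0.34,0.15],[0,0,-0.35]],[[-0.54,-0.34,0.15],[0,0,-0.35]],[[-0.54,-0.34,0.15],[0,0,-0.35]]]'
python3 -c "from h import *
print(go(665,66,60,119))"
```

```text
clock: 1.35
eef_pos: [582.8, 173.2, 155.4]
ee_rot: [0.344, -3.122, 0.001]
force: [0.9, 0.5, 0.2]
gripper_width: 85.5
grip_force: 0.0
(array([-0.19 , -0.408,  0.318]), np.float64(102.6), np.float64(-0.18254364319100583))
```

```bash
python3 -m creep '[[[-0.19,-0.408,0.32],[0,0,-0.182]],[[-0.19,-0.408,0.32],[0,0,-0.182]],[[-0.19,-0.408,0.32],[0,0,-0.182]],[[-0.19,-0.408,0.32],[0,0,-0.182]],[[-0.19,-0.408,0.32],[0,0,-0.182]]]' 0.3
python3 -m creep '[[[0,0,0],[0,0,0]],[[0,0,0],[0,0,0]]]'
python3 - <<'E'
from h import *
print(go(665,66,4,119))
cv2.imwrite('pics/t1.png',cv2.resize(snapshot('top')[140:260,220:380,::-1],(800,600),interpolation=2))
E
```

```text
clock: 1.77
eef_pos: [663.7, 58.0, 54.2]
ee_rot: [0.761, -3.04, 0.008]
force: [0.9, -1.4, -0.2]
gripper_width: 59.8
grip_force: 0.0
clock: 1.93
eef_pos: [663.3, 68.9, 59.9]
ee_rot: [0.779, -3.043, -0.002]
force: [-0.2, 0.6, -1.0]
gripper_width: 59.5
grip_force: 0.0
(array([-0.   , -0.011,  0.186]), np.float64(118.7), np.float64(-0.0032561665129282207))
```

View pics/t1.png

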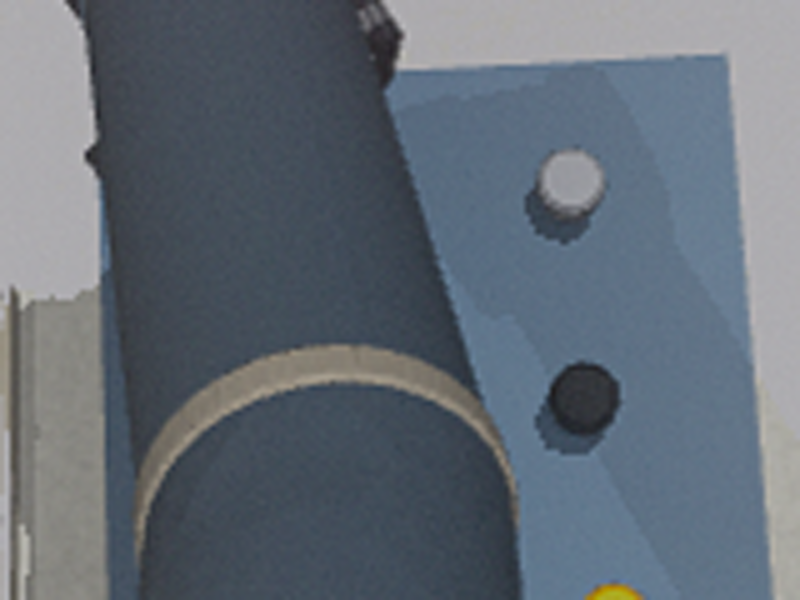

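```bash
python3 -m creep '[[[0,-0.01,0.07],[0,0,0]],[[0,-0.01,0.13],[0,0,0]],[[0,-0.01,0.17],[0,0,0]],[[0,-0.01,0.19],[0,0,0]],[[0,-0.01,0.19],[0,0,0]]]'
python3 - <<'E'
from h import *
print(go(665,66,3,119))
cv2.imwrite('pics/s2.png',cv2.resize(snapshot('side')[150:260,220:370,::-1],(800,586),interpolation=2))
E
```

```text
clock: 2.4
eef_pos: [664.1, 66.9, 2.6]
ee_rot: [0.781, -3.041, -0.001]
force: [0.0, 0.1, 0.3]
gripper_width: 59.9
grip_force: 0.0
(array([-0.001, -0.004, -0.001]), np.float64(118.8), np.float64(-0.0021914239132911463))
```

View pics/s2.png

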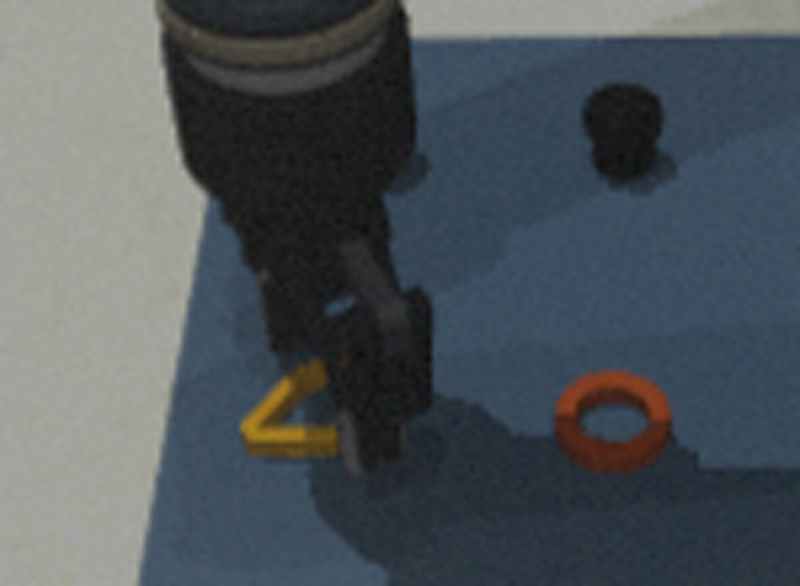

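The side view shows the near finger at (375,440) outside the gold frame, which sits between the pads at the right height. Now I close and lift.

```bash
python3 -m creep '[[[0,0,0],[0,0,0]],[[0,0,0],[0,0,0]],[[0,0,0],[0,0,0]],[[0,0,0],[0,0,0]],[[0,0,0],[0,0,0]]]' 1 40; python3 -m creep '[[[0,0,0],[0,0,0]],[[0,0,-0.01],[0,0,0]],[[0,0,-0.04],[0,0,0]],[[0,0,-0.12],[0,0,0]],[[0,0,-0.25],[0,0,0]]]' 
python3 -c "from h import *
print(go(534,-247.5,80,92.1))"
```

```text
clock: 2.87
eef_pos: [666.3, 65.9, 4.9]
ee_rot: [-0.778, 3.041, 0.0]
force: [-1.0, -0.2, 6.6]
gripper_width: 36.7
grip_force: 40.5
clock: 3.28
eef_pos: [661.9, 64.9, 75.4]
ee_rot: [0.776, -3.035, -0.001]
force: [0.9, -0.1, -0.3]
gripper_width: 36.5
grip_force: 40.1
(array([ 0.874, -0.709, -0.01 ]), np.float64(118.7), np.float64(0.29552742149707145))
```

```bash
python3 -m creep '[[[0.2,-0.16,-0.03],[0,0,0.06]],[[0.44,-0.35,-0.03],[0,0,0.12]],[[0.44,-0.35,-0.03],[0,0,0.18]],[[0.44,-0.35,-0.03],[0,0,0.24]],[[0.44,-0.35,-0.03],[0,0,0.295]]]'; python3 -m creep '[[[0,0,0],[0,0,0]]]'
python3 -c "from h import *
print(go(534,-247.5,70,92.1))"
```

```text
clock: 3.7
eef_pos: [595.6, -101.3, 88.3]
ee_rot: [0.031, -3.139, 0.009]
force: [-1.4, -0.9, -0.9]
gripper_width: 36.1
grip_force: 40.1
clock: 3.78
eef_pos: [598.3, -94.6, 88.1]
ee_rot: [0.045, -3.141, 0.003]
force: [0.7, 0.9, -0.7]
gripper_width: 36.0
grip_force: 40.1
(array([ 0.229, -0.503,  0.061]), np.float64(91.6), np.float64(-0.0051281119800592025))
```

```bash
python3 -m creep '[[[0.06,-0.12,0],[0,0,0]],[[0.12,-0.25,0],[0,0,0]],[[0.18,-0.38,0.02],[0,0,0]],[[0.229,-0.503,0.06],[0,0,0]],[[0.229,-0.503,0.06],[0,0,0]]]'; python3 -m creep '[[[0,0,0],[0,0,0]],[[0,0,0],[0,0,0]]]'
python3 - <<'E'
from h import *
print(go(534,-247.5,10,92.1))
cv2.imwrite('pics/s3.png',cv2.resize(snapshot('side')[60:170,290:440,::-1],(800,586),interpolation=2))
E
```

```text
clock: 4.2
eef_pos: [532.3, -251.5, 68.3]
ee_rot: [0.046, -3.137, 0.006]
force: [-1.0, -1.0, -1.0]
gripper_width: 36.5
grip_force: 40.2
clock: 4.37
eef_pos: [537.7, -241.8, 69.3]
ee_rot: [-0.063, 3.14, 0.002]
force: [0.0, 0.6, -0.5]
gripper_width: 36.8
grip_force: 40.2
(array([ 0.013, -0.019,  0.198]), np.float64(92.3), np.float64(0.0021468841840560217))
```

View pics/s3.png

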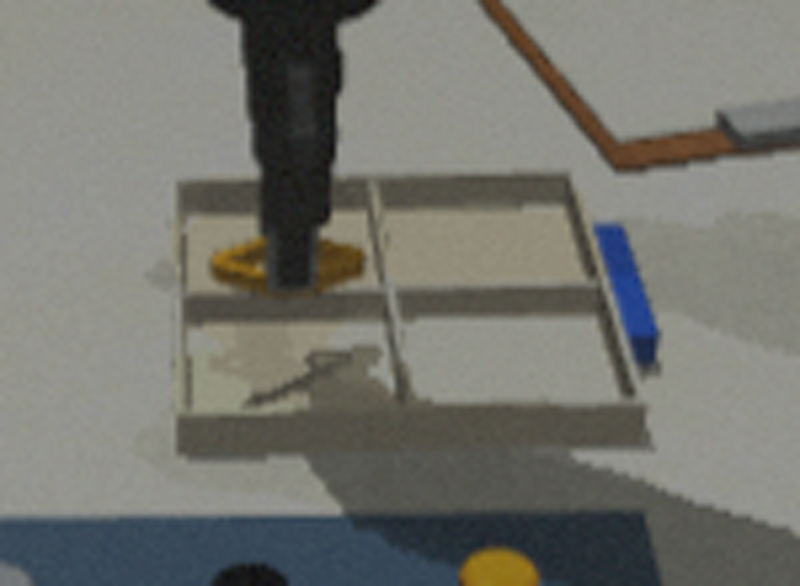

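```bash
python3 -m creep '[[[0.013,-0.019,0.06],[0,0,0]],[[0.013,-0.019,0.12],[0,0,0]],[[0.013,-0.019,0.16],[0,0,0]],[[0.013,-0.019,0.175],[0,0,0]],[[0.013,-0.019,0.18],[0,0,0]]]'; python3 -m creep '[[[0,0,0.003],[0,0,0]],[[0,0,0.006],[0,0,0]],[[0,0,0.01],[0,0,0]],[[0,0,0.012],[0,0,0]],[[0,0,0.012],[0,0,0]]]'
python3 -c "from h import *
print(go(534,-247.5,8,92.1))"
```

```text
clock: 4.83
eef_pos: [533.6, -247.2, 14.4]
ee_rot: [0.064, -3.14, -0.002]
force: [0.1, 0.1, -0.7]
gripper_width: 36.3
grip_force: 40.2
clock: 5.25
eef_pos: [533.3, -249.3, 12.0]
ee_rot: [-0.059, 3.14, -0.0]
force: [0.0, 0.4, 0.2]
gripper_width: 36.4
grip_force: 40.2
(array([-0.002,  0.006,  0.013]), np.float64(92.1), np.float64(0.0005075478102696707))
```

```bash
python3 -m creep '[[[0,0,0.003],[0,0,0]],[[0,0,0.005],[0,0,0]],[[0,0,0.005],[0,0,0]]]';python3 -m creep '[[[0,0,0.003],[0,0,0]],[[0,0,0.005],[0,0,0]],[[0,0,0.005],[0,0,0]]]'
```

```text
clock: 5.5
eef_pos: [533.1, -249.2, 10.1]
ee_rot: [0.059, -3.141, -0.0]
force: [0.6, 0.5, 0.1]
gripper_width: 36.4
grip_force: 40.2
clock: 5.75
eef_pos: [533.2, -249.2, 8.9]
ee_rot: [0.059, -3.141, -0.0]
force: [-0.6, 0.5, 2.1]
gripper_width: 36.2
grip_force: 40.4
```

Contact (2 N) at z≈9, so the frame is on the floor. Next I release it partly and rise.

```bash
python3 -m creep '[[[0,0,0],[0,0,0]],[[0,0,0],[0,0,0]],[[0,0,0],[0,0,0]],[[0,0,0],[0,0,0]],[[0,0,0],[0,0,0]]]' 0.4; python3 -m creep '[[[0,0,-0.03],[0,0,0]],[[0,0,-0.09],[0,0,0]],[[0,0,-0.19],[0,0,0]],[[0,0,-0.3],[0,0,0]],[[0,0,-0.3],[0,0,0]]]'
python3 -c "from h import *
print(go(657,-71.4,90,92.1))"
```

```text
clock: 6.17
eef_pos: [533.1, -249.2, 8.6]
ee_rot: [0.059, -3.141, -0.0]
force: [-0.3, -0.3, 0.0]
gripper_width: 51.3
grip_force: 0.0
clock: 6.58
eef_pos: [537.1, -251.1, 105.5]
ee_rot: [-0.058, 3.13, -0.007]
force: [0.5, -1.2, 0.6]
gripper_width: 51.5
grip_force: 0.0
(array([-0.421,  0.584,  0.053]), np.float64(92.1), np.float64(0.0002817071527025582))
```

```bash
python3 -m creep '[[[-0.08,0.1,0],[0,0,0]],[[-0.16,0.21,0],[0,0,0]],[[-0.24,0.32,0],[0,0,0]],[[-0.32,0.43,0],[0,0,0]],[[-0.38,0.52,0.03],[0,0,0]]]' 0.3; python3 -m creep '[[[-0.041,0.064,0.02],[0,0,0]],[[-0.041,0.064,0.02],[0,0,0]],[[-0.041,0.064,0.02],[0,0,0]]]'
python3 - <<'E'
from h import *
print(go(657,-71.4,4,92.1))
cv2.imwrite('pics/s4.png',cv2.resize(np.hstack([snapshot('side')[60:210,240:440],snapshot('top')[180:330,340:540]])[:,:,::-1],(800,300),interpolation=2))
E
```

```text
clock: 7.0
eef_pos: [644.6, -85.7, 92.1]
ee_rot: [-0.062, 3.135, 0.001]
force: [1.0, 0.4, 1.2]
gripper_width: 59.8
grip_force: 0.0
clock: 7.25
eef_pos: [653.1, -67.3, 83.5]
ee_rot: [0.065, -3.14, -0.001]
force: [-0.2, -0.7, -0.7]
gripper_width: 59.9
grip_force: 0.0
(array([-0.013, -0.014,  0.265]), np.float64(92.4), np.float64(0.00282711134536492))
```

View pics/s4.png

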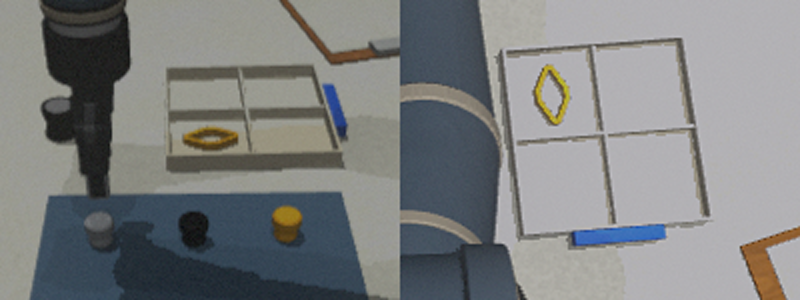

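The gold frame lies flat and centred in its compartment (550,95 in the right panel). The jaws stand above the silver knob. Next I descend and grip it.

```bash
python3 -m creep '[[[-0.01,-0.014,0.05],[0,0,0]],[[-0.01,-0.014,0.12],[0,0,0]],[[-0.01,-0.014,0.19],[0,0,0]],[[-0.01,-0.014,0.235],[0,0,0]],[[-0.01,-0.014,0.26],[0,0,0]]]'; python3 -m creep '[[[0,0,0],[0,0,0]],[[0,0,0],[0,0,0]],[[0,0,0],[0,0,0]],[[0,0,0],[0,0,0]],[[0,0,0],[0,0,0]]]' 1; python3 -m creep '[[[0,0,0],[0,0,0]],[[0,0,-0.01],[0,0,0]],[[0,0,-0.04],[0,0,0]],[[0,0,-0.12],[0,0,0]],[[0,0,-0.25],[0,0,0]]]'; python3 -m creep '[[[0,0,0],[0,0,0]]]'
python3 -c "from h import *
print(go(431,-251,80,92.1))"
```

```text
clock: 7.77
eef_pos: [654.1, -75.1, 3.1]
ee_rot: [0.055, -3.137, 0.0]
force: [-0.7, 0.5, -0.1]
gripper_width: 60.0
grip_force: 0.0
clock: 8.18
eef_pos: [656.7, -73.5, 6.7]
ee_rot: [-0.059, 3.139, -0.0]
force: [-0.6, 0.3, -0.8]
gripper_width: 29.8
grip_force: 39.5
clock: 8.6
eef_pos: [653.0, -73.1, 78.4]
ee_rot: [0.059, -3.133, -0.001]
force: [0.6, -0.5, -0.3]
gripper_width: 29.9
grip_force: 39.6
clock: 8.68
eef_pos: [661.0, -74.1, 88.7]
ee_rot: [-0.058, 3.128, -0.002]
force: [1.4, -0.5, 1.1]
gripper_width: 29.6
grip_force: 39.6
(array([ 0.788, -0.561,  0.019]), np.float64(92.1), np.float64(0.0003471842970164908))
```

```bash
python3 -m creep '[[[0.06,-0.04,0],[0,0,0]],[[0.15,-0.1,0],[0,0,0]],[[0.24,-0.17,0],[0,0,0]],[[0.33,-0.23,0],[0,0,0]],[[0.42,-0.3,0],[0,0,0]]]'; python3 -m creep '[[[0.09,-0.06,0],[0,0,0]],[[0.18,-0.13,0],[0,0,0]],[[0.27,-0.2,0],[0,0,0]],[[0.34,-0.245,0.02],[0,0,0]],[[0.368,-0.261,0.02],[0,0,0]]]'; python3 -m creep '[[[0,0,0],[0,0,0]],[[0,0,0],[0,0,0]],[[0,0,0],[0,0,0]],[[0,0,0],[0,0,0]]]'
python3 -c "from h import *
print(go(431,-251,18,92.1))"
```

```text
clock: 9.1
eef_pos: [532.7, -168.5, 81.6]
ee_rot: [-0.06, 3.139, -0.0]
force: [0.3, -0.5, 0.0]
gripper_width: 29.9
grip_force: 39.6
clock: 9.52
eef_pos: [422.2, -253.2, 74.9]
ee_rot: [0.05, -3.139, 0.001]
force: [-1.0, -0.0, -0.6]
gripper_width: 30.1
grip_force: 39.6
clock: 9.85
eef_pos: [428.0, -249.3, 75.0]
ee_rot: [-0.064, 3.139, 0.0]
force: [0.3, -0.7, 0.6]
gripper_width: 29.8
grip_force: 39.6
(array([-0.009, -0.006,  0.19 ]), np.float64(92.3), np.float64(0.002523628329193015))
```

```bash
python3 -m creep '[[[-0.009,-0.006,0.05],[0,0,0]],[[-0.009,-0.006,0.1],[0,0,0]],[[-0.009,-0.006,0.15],[0,0,0]],[[-0.009,-0.006,0.18],[0,0,0]],[[-0.009,-0.006,0.19],[0,0,0]]]'; python3 -m creep '[[[0,0,0.004],[0,0,0]],[[0,0,0.008],[0,0,0]],[[0,0,0.012],[0,0,0]],[[0,0,0.014],[0,0,0]],[[0,0,0.014],[0,0,0]]]';python3 -m creep '[[[0,0,0.003],[0,0,0]],[[0,0,0.004],[0,0,0]],[[0,0,0.004],[0,0,0]]]';
```

```text
clock: 10.27
eef_pos: [428.9, -251.0, 16.3]
ee_rot: [0.062, -3.139, -0.002]
force: [-0.6, 0.8, -0.5]
gripper_width: 30.0
grip_force: 39.6
clock: 10.68
eef_pos: [429.1, -252.3, 13.8]
ee_rot: [-0.059, 3.14, -0.0]
force: [-0.1, 0.2, -0.5]
gripper_width: 29.8
grip_force: 39.6
clock: 10.93
eef_pos: [428.8, -252.2, 12.3]
ee_rot: [-0.059, 3.141, 0.0]
force: [-0.3, 0.0, -1.1]
gripper_width: 29.4
grip_force: 39.6
```

```bash
python3 -m creep '[[[0,0,0.003],[0,0,0]],[[0,0,0.004],[0,0,0]],[[0,0,0.004],[0,0,0]]]';python3 -m creep '[[[0,0,0.003],[0,0,0]],[[0,0,0.003],[0,0,0]],[[0,0,0.003],[0,0,0]]]'
```

```text
clock: 11.18
eef_pos: [428.7, -252.2, 11.0]
ee_rot: [0.059, -3.141, -0.0]
force: [0.2, -1.0, -1.2]
gripper_width: 30.0
grip_force: 39.6
clock: 11.43
eef_pos: [428.9, -252.3, 10.3]
ee_rot: [-0.059, 3.141, -0.0]
force: [-0.2, 0.8, 1.8]
gripper_width: 29.8
grip_force: 39.8
```

Contact at z=10.3 (1.8 N, with the grip force ticking up). Next I release, rise, and head for the copper ring.

```bash
python3 -m creep '[[[0,0,0],[0,0,0]],[[0,0,0],[0,0,0]],[[0,0,0],[0,0,0]],[[0,0,0],[0,0,0]],[[0,0,0],[0,0,0]]]' 0.4; python3 -m creep '[[[0,0,-0.03],[0,0,0]],[[0,0,-0.09],[0,0,0]],[[0,0,-0.19],[0,0,0]],[[0,0,-0.29],[0,0,0]],[[0,0,-0.29],[0,0,0]]]'; python3 -m creep '[[[0,0,0],[0,0,0]]]'
python3 -c "from h import *
print(go(565,74.7,80,92.1))"
```

```text
clock: 11.85
eef_pos: [428.8, -252.2, 10.1]
ee_rot: [0.059, -3.141, -0.0]
force: [0.2, -0.7, -0.1]
gripper_width: 51.3
grip_force: 0.0
clock: 12.27
eef_pos: [432.1, -254.1, 102.7]
ee_rot: [-0.058, 3.132, -0.007]
force: [1.1, 0.7, 0.2]
gripper_width: 51.0
grip_force: 0.0
clock: 12.35
eef_pos: [430.1, -252.8, 99.4]
ee_rot: [-0.059, 3.137, -0.003]
force: [0.0, -0.3, -0.4]
gripper_width: 51.6
grip_force: 0.0
(array([-0.49 ,  1.074,  0.065]), np.float64(92.1), np.float64(0.0005438353985368849))
```

```bash
python3 -m creep '[[[-0.04,0.09,0],[0,0,0]],[[-0.09,0.2,0],[0,0,0]],[[-0.14,0.31,0],[0,0,0]],[[-0.19,0.42,0],[0,0,0]],[[-0.24,0.53,0],[0,0,0]]]' 0.3; python3 -m creep '[[[-0.05,0.11,0],[0,0,0]],[[-0.1,0.22,0],[0,0,0]],[[-0.15,0.33,0],[0,0,0]],[[-0.2,0.44,0],[0,0,0]],[[-0.25,0.544,0.04],[0,0,0]]]';  python3 -m creep '[[[0,0,0.04],[0,0,0]],[[0,0,0.06],[0,0,0]],[[0,0,0.06],[0,0,0]],[[0,0,0.06],[0,0,0]]]'
python3 - <<'E'
from h import *
print(go(565,74.7,4,92.1))
cv2.imwrite('pics/s5.png',cv2.resize(np.hstack([snapshot('side')[80:280,230:430],snapshot('top')[160:360,340:540]])[:,:,::-1],(800,400),interpolation=2))
E
```

```text
clock: 12.77
eef_pos: [494.2, -89.0, 96.3]
ee_rot: [0.058, -3.139, -0.001]
force: [0.5, -0.6, 0.2]
gripper_width: 59.8
grip_force: 0.0
clock: 13.18
eef_pos: [564.8, 77.5, 85.9]
ee_rot: [-0.06, 3.139, 0.001]
force: [0.8, -0.0, 0.5]
gripper_width: 59.5
grip_force: 0.0
clock: 13.52
eef_pos: [562.5, 73.2, 66.3]
ee_rot: [0.055, -3.138, 0.002]
force: [-0.4, -0.2, -0.2]
gripper_width: 59.8
grip_force: 0.0
(array([-0.009,  0.005,  0.208]), np.float64(92.0), np.float64(-0.0009873777047346266))
```

View pics/s5.png

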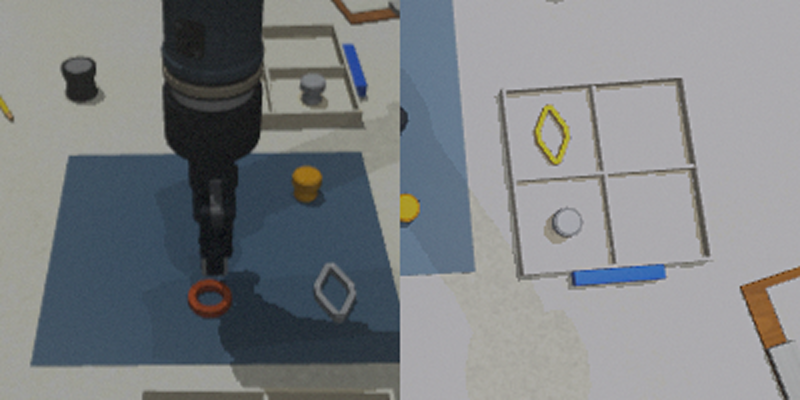

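The silver knob stands in the lower-left compartment (567,222), and the jaws are over the ring (210,297). Next I grip the ring.

```bash
python3 -m creep '[[[-0.009,0.005,0.06],[0,0,0]],[[-0.009,0.005,0.12],[0,0,0]],[[-0.009,0.005,0.17],[0,0,0]],[[-0.009,0.005,0.195],[0,0,0]],[[-0.009,0.005,0.206],[0,0,0]]]'; python3 -m creep '[[[0,0,0],[0,0,0]],[[0,0,0],[0,0,0]],[[0,0,0],[0,0,0]],[[0,0,0],[0,0,0]],[[0,0,0],[0,0,0]]]' 1; python3 -m creep '[[[0,0,0],[0,0,0]],[[0,0,-0.01],[0,0,0]],[[0,0,-0.04],[0,0,0]],[[0,0,-0.12],[0,0,0]],[[0,0,-0.25],[0,0,0]]]'; python3 -m creep '[[[0,0,0],[0,0,0]]]'
python3 -c "from h import *
print(go(537.7,-350.4,80,92.1))"
```

```text
clock: 14.03
eef_pos: [565.7, 75.8, 4.8]
ee_rot: [0.057, -3.14, 0.001]
force: [0.2, 0.1, 1.1]
gripper_width: 59.7
grip_force: 0.0
clock: 14.45
eef_pos: [567.1, 76.9, 6.4]
ee_rot: [-0.059, 3.139, 0.0]
force: [-0.6, -0.3, 4.0]
gripper_width: 38.6
grip_force: 40.7
clock: 14.87
eef_pos: [563.1, 76.6, 78.2]
ee_rot: [0.059, -3.133, 0.002]
force: [0.3, 0.1, -0.2]
gripper_width: 38.4
grip_force: 40.3
clock: 14.95
eef_pos: [570.5, 77.7, 86.8]
ee_rot: [-0.059, 3.13, 0.004]
force: [1.3, 0.1, 0.2]
gripper_width: 38.4
grip_force: 40.3
(array([ 0.163, -1.422,  0.018]), np.float64(92.1), np.float64(0.00047089216944395197))
```

```bash
python3 -m creep '[[[0.01,-0.08,0],[0,0,0]],[[0.02,-0.18,0],[0,0,0]],[[0.03,-0.28,0],[0,0,0]],[[0.045,-0.39,0],[0,0,0]],[[0.06,-0.5,0],[0,0,0]]]'; python3 -m creep '[[[0.01,-0.11,0],[0,0,0]],[[0.02,-0.22,0],[0,0,0]],[[0.04,-0.33,0],[0,0,0]],[[0.05,-0.44,0],[0,0,0]],[[0.06,-0.53,0],[0,0,0]]]';  python3 -m creep '[[[0.01,-0.1,0],[0,0,0]],[[0.02,-0.2,0],[0,0,0]],[[0.03,-0.3,0],[0,0,0]],[[0.043,-0.37,0.02],[0,0,0]],[[0.043,-0.392,0.02],[0,0,0]]]'; python3 -m creep '[[[0,0,0],[0,0,0]],[[0,0,0],[0,0,0]],[[0,0,0],[0,0,0]],[[0,0,0],[0,0,0]]]'
python3 - <<'E'
from h import *
print(go(537.7,-350.4,15,92.1))
cv2.imwrite('pics/s6.png',cv2.resize(snapshot('side')[50:150,290:430][:,:,::-1],(800,571),interpolation=2))
E
```

```text
clock: 15.37
eef_pos: [553.8, -74.6, 80.9]
ee_rot: [-0.061, 3.14, 0.0]
force: [-0.1, -0.5, 0.8]
gripper_width: 38.3
grip_force: 40.3
clock: 15.78
eef_pos: [541.3, -236.1, 80.9]
ee_rot: [-0.056, 3.141, -0.001]
force: [0.4, 0.2, -1.0]
gripper_width: 38.1
grip_force: 40.3
clock: 16.2
eef_pos: [531.0, -356.1, 74.1]
ee_rot: [0.049, -3.14, 0.004]
force: [-0.6, 0.1, -0.2]
gripper_width: 38.4
grip_force: 40.3
clock: 16.53
eef_pos: [534.3, -348.9, 74.6]
ee_rot: [-0.064, 3.14, 0.002]
force: [0.8, 0.2, -0.5]
gripper_width: 38.4
grip_force: 40.3
(array([-0.011, -0.006,  0.199]), np.float64(92.3), np.float64(0.0025234748401449752))
```

View pics/s6.png

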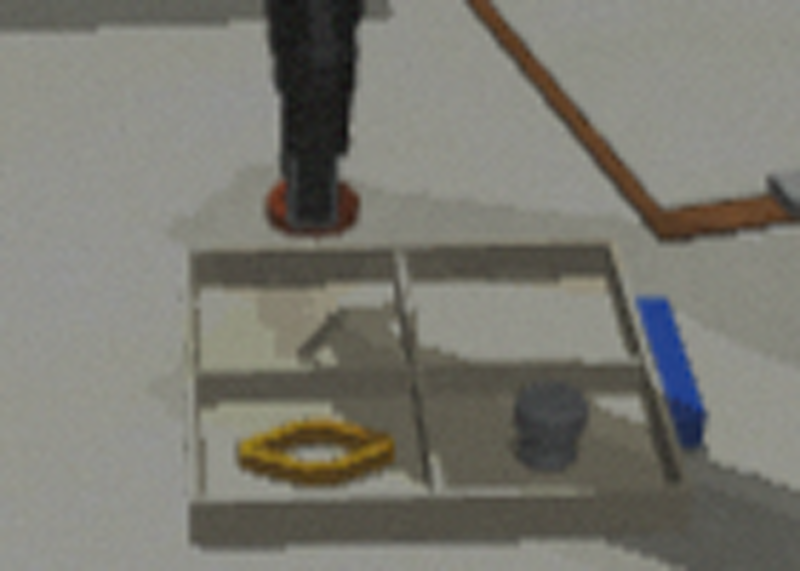

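The ring is held level at (312,205), in line with the far compartment. Next I lower it.

```bash
python3 -m creep '[[[-0.01,-0.006,0.05],[0,0,0]],[[-0.01,-0.006,0.1],[0,0,0]],[[-0.01,-0.006,0.15],[0,0,0]],[[-0.01,-0.006,0.18],[0,0,0]],[[-0.01,-0.006,0.195],[0,0,0]]]'; python3 -m creep '[[[0,0,0],[0,0,0]],[[0,0,0.004],[0,0,0]],[[0,0,0.008],[0,0,0]],[[0,0,0.008],[0,0,0]]]';python3 -m creep '[[[0,0,0.003],[0,0,0]],[[0,0,0.004],[0,0,0]],[[0,0,0.004],[0,0,0]]]'
```

```text
clock: 17.0
eef_pos: [535.6, -351.8, 13.5]
ee_rot: [0.06, -3.138, -0.003]
force: [-0.0, 1.2, -0.5]
gripper_width: 38.1
grip_force: 40.3
clock: 17.33
eef_pos: [536.8, -353.2, 14.0]
ee_rot: [-0.059, 3.14, -0.001]
force: [0.2, -0.4, -0.4]
gripper_width: 38.3
grip_force: 40.3
clock: 17.58
eef_pos: [536.5, -353.0, 12.5]
ee_rot: [-0.059, 3.141, -0.0]
force: [0.4, -0.5, -0.3]
gripper_width: 38.2
grip_force: 40.3
```

```bash
python3 -m creep '[[[0,0,0.003],[0,0,0]],[[0,0,0.004],[0,0,0]],[[0,0,0.004],[0,0,0]]]';python3 -m creep '[[[0,0,0.003],[0,0,0]],[[0,0,0.003],[0,0,0]],[[0,0,0.003],[0,0,0]]]';python3 -m creep '[[[0,0,0.003],[0,0,0]],[[0,0,0.003],[0,0,0]],[[0,0,0.003],[0,0,0]]]'
```

```text
clock: 17.83
eef_pos: [536.4, -352.9, 11.0]
ee_rot: [0.059, -3.141, -0.0]
force: [-0.5, 0.2, -0.9]
gripper_width: 38.4
grip_force: 40.3
clock: 18.08
eef_pos: [536.5, -353.0, 10.4]
ee_rot: [-0.059, 3.141, -0.0]
force: [-0.3, 0.2, 1.9]
gripper_width: 38.1
grip_force: 40.7
clock: 18.33
eef_pos: [536.5, -353.0, 10.3]
ee_rot: [-0.059, 3.141, 0.0]
force: [-2.3, 1.0, 8.0]
gripper_width: 38.6
grip_force: 41.6
```

```bash
python3 -m creep '[[[0,0,0],[0,0,0]],[[0,0,0],[0,0,0]],[[0,0,0],[0,0,0]],[[0,0,0],[0,0,0]],[[0,0,0],[0,0,0]]]' 0.4; python3 -m creep '[[[0,0,-0.03],[0,0,0]],[[0,0,-0.09],[0,0,0]],[[0,0,-0.19],[0,0,0]],[[0,0,-0.29],[0,0,0]],[[0,0,-0.29],[0,0,0]]]'; python3 -m creep '[[[0,0,0],[0,0,0]]]'
python3 -c "from h import *
print(go(446,68.3,80,2.2),read_state()['joints'])"
```

```text
clock: 18.75
eef_pos: [536.3, -352.8, 8.9]
ee_rot: [0.059, -3.141, -0.0]
force: [0.3, -0.0, 0.2]
gripper_width: 51.4
grip_force: 0.0
clock: 19.17
eef_pos: [540.0, -355.4, 103.2]
ee_rot: [-0.058, 3.131, -0.01]
force: [1.0, 0.2, 1.7]
gripper_width: 51.2
grip_force: 0.0
clock: 19.25
eef_pos: [537.8, -353.8, 99.0]
ee_rot: [-0.059, 3.137, -0.004]
force: [1.3, 0.6, 0.2]
gripper_width: 51.5
grip_force: 0.0
(array([0.253, 1.418, 0.059]), np.float64(92.1), np.float64(0.9993810935814836)) [ 0.44863139  0.54754441  0.09448783  1.74293217 -0.06568419  0.84914796
  2.18077811]
```

```bash
python3 -m creep '[[[0.02,0.09,0],[0,0,0]],[[0.04,0.2,0],[0,0,0]],[[0.06,0.31,0],[0,0,0]],[[0.08,0.42,0],[0,0,0]],[[0.1,0.53,0],[0,0,0]]]' 0.3; python3 -m creep '[[[0.02,0.11,0],[0,0,0.08]],[[0.04,0.22,0],[0,0,0.16]],[[0.06,0.33,0],[0,0,0.24]],[[0.08,0.44,0],[0,0,0.32]],[[0.1,0.53,0],[0,0,0.39]]]'; python3 -m creep '[[[0,0,0],[0,0,0]]]'
python3 -c "from h import *
print(go(446,68.3,80,2.2),go(446,68.3,80,0.2))"
```

```text
clock: 19.67
eef_pos: [499.0, -193.4, 95.2]
ee_rot: [0.058, -3.139, -0.001]
force: [0.4, 0.4, -0.0]
gripper_width: 59.8
grip_force: 0.0
clock: 20.08
eef_pos: [462.9, -35.0, 95.4]
ee_rot: [-0.897, -3.008, 0.0]
force: [0.4, -0.1, 0.6]
gripper_width: 60.2
grip_force: 0.0
clock: 20.17
eef_pos: [462.0, -31.1, 95.1]
ee_rot: [-0.881, -3.01, -0.002]
force: [0.4, -0.2, -0.3]
gripper_width: 60.3
grip_force: 0.0
(array([0.223, 0.251, 0.051]), np.float64(57.4), np.float64(0.6132599636343384)) (array([0.223, 0.251, 0.051]), np.float64(57.4), np.float64(0.6354821858565607))
```

```bash
python3 -m creep '[[[0.06,0.07,0],[0,0,0.08]],[[0.12,0.14,0.02],[0,0,0.16]],[[0.18,0.2,0.04],[0,0,0.24]],[[0.223,0.251,0.05],[0,0,0.32]],[[0.223,0.251,0.05],[0,0,0.39]]]'; python3 -m creep '[[[0,0,0],[0,0,0.08]],[[0,0,0],[0,0,0.16]],[[0,0,0],[0,0,0.245]],[[0,0,0],[0,0,0.245]],[[0,0,0],[0,0,0.245]]]'
python3 -c "from h import *
print(go(446,68.3,4.5,0.2))"
```

```text
clock: 20.58
eef_pos: [447.6, 65.9, 79.9]
ee_rot: [-1.754, -2.602, 0.002]
force: [0.0, -0.0, -0.9]
gripper_width: 59.8
grip_force: 0.0
clock: 21.0
eef_pos: [448.9, 61.9, 80.8]
ee_rot: [-2.22, -2.223, 0.002]
force: [0.3, 0.0, -0.1]
gripper_width: 59.7
grip_force: 0.0
(array([ 0.022, -0.009,  0.254]), np.float64(0.1), np.float64(-0.0014164718412802005))
```

```bash
python3 -m creep '[[[0.022,-0.009,0.06],[0,0,0]],[[0.022,-0.009,0.12],[0,0,0]],[[0.022,-0.009,0.18],[0,0,0]],[[0.022,-0.009,0.23],[0,0,0]],[[0.022,-0.009,0.252],[0,0,0]]]'; python3 -m creep '[[[0,0,0],[0,0,0]],[[0,0,0],[0,0,0]]]'
python3 - <<'E'
from h import *
print(go(446,68.3,4.5,0.2))
cv2.imwrite('pics/s7.png',cv2.resize(snapshot('side')[130:280,260:460][:,:,::-1],(800,600),interpolation=2))
E
```

```text
clock: 21.42
eef_pos: [445.4, 68.4, 3.9]
ee_rot: [-2.219, -2.221, 0.004]
force: [-0.0, -0.2, -0.2]
gripper_width: 59.7
grip_force: 0.0
clock: 21.58
eef_pos: [446.7, 68.5, 5.7]
ee_rot: [-2.222, -2.22, 0.001]
force: [-0.5, -0.3, 0.3]
gripper_width: 59.8
grip_force: 0.0
(array([-0.001, -0.002,  0.004]), np.float64(-0.1), np.float64(-0.0029012635129430147))
```

View pics/s7.png

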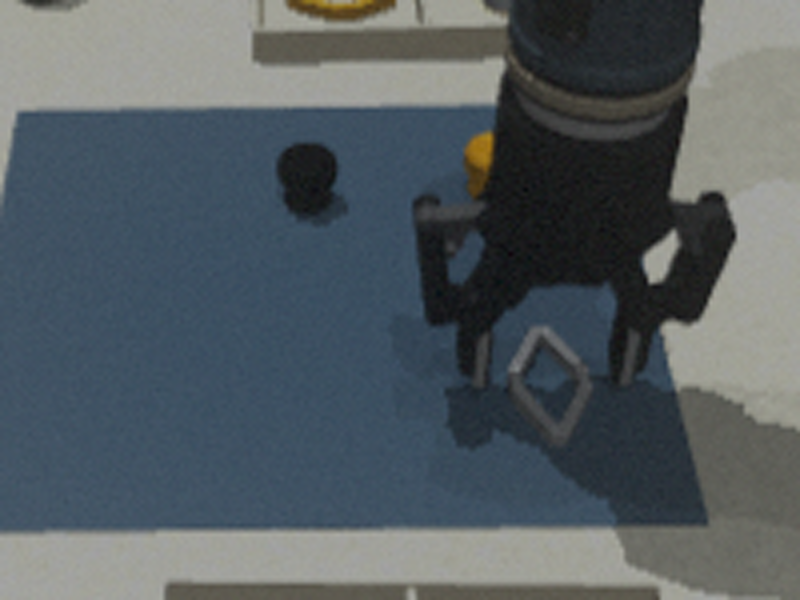

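Silver frame centred between the pads (482,360) and (625,360). Now I close, lift, and carry it to the green tray.

```bash
python3 -m creep '[[[0,0,0],[0,0,0]],[[0,0,0],[0,0,0]],[[0,0,0],[0,0,0]],[[0,0,0],[0,0,0]],[[0,0,0],[0,0,0]]]' 1; python3 -m creep '[[[0,0,0],[0,0,0]],[[0,0,-0.01],[0,0,0]],[[0,0,-0.04],[0,0,0]],[[0,0,-0.12],[0,0,0]],[[0,0,-0.25],[0,0,0]]]'; python3 -m creep '[[[0,0,0],[0,0,0]]]'
python3 -c "from h import *
print(go(468.4,241.8,75,-1.8))"
```

```text
clock: 22.05
eef_pos: [447.3, 68.9, 6.8]
ee_rot: [2.223, 2.219, 0.003]
force: [-2.0, -0.5, 5.7]
gripper_width: 35.8
grip_force: 39.2
clock: 22.47
eef_pos: [444.3, 68.2, 79.9]
ee_rot: [-2.221, -2.218, 0.01]
force: [1.2, 1.2, -1.4]
gripper_width: 35.8
grip_force: 40.2
clock: 22.55
eef_pos: [450.6, 69.3, 86.2]
ee_rot: [2.22, 2.215, 0.015]
force: [-0.1, 1.0, -0.8]
gripper_width: 35.8
grip_force: 40.2
(array([0.575, 0.058, 0.04 ]), np.float64(-0.1), np.float64(0.01854237539598576))
```

```bash
python3 -m creep '[[[0.1,0.01,0],[0,0,0.018]],[[0.22,0.02,0],[0,0,0.018]],[[0.34,0.035,0],[0,0,0.018]],[[0.46,0.05,0.02],[0,0,0.018]],[[0.565,0.06,0.04],[0,0,0.018]]]'; python3 -m creep '[[[0,0,0],[0,0,0]],[[0,0,0],[0,0,0]],[[0,0,0],[0,0,0]],[[0,0,0],[0,0,0]]]'
python3 - <<'E'
from h import *
print(go(468.4,241.8,15,-1.8))
cv2.imwrite('pics/s8.png',cv2.resize(snapshot('side')[220:400,260:500][:,:,::-1],(800,600),interpolation=2))
E
```

```text
clock: 22.97
eef_pos: [465.5, 241.2, 69.6]
ee_rot: [-2.253, -2.189, -0.005]
force: [1.6, -0.7, -0.5]
gripper_width: 35.4
grip_force: 40.2
clock: 23.3
eef_pos: [465.0, 236.6, 69.0]
ee_rot: [2.257, 2.185, -0.001]
force: [-0.1, 0.1, 0.0]
gripper_width: 35.5
grip_force: 40.2
(array([0.018, 0.011, 0.18 ]), np.float64(-1.8), np.float64(-0.00047725877117683364))
```

View pics/s8.png

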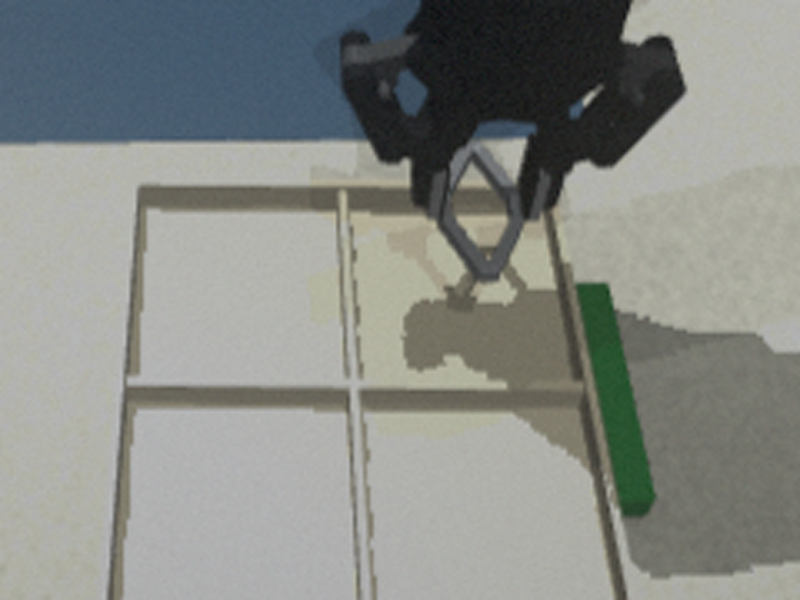

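The frame hangs level at (483,210). It will shrink towards the compartment centre (462,290) as it goes down. Next I lower it.

```bash
python3 -m creep '[[[0.018,0.011,0.05],[0,0,0]],[[0.018,0.011,0.1],[0,0,0]],[[0.018,0.011,0.14],[0,0,0]],[[0.018,0.011,0.165],[0,0,0]],[[0.018,0.011,0.175],[0,0,0]]]'; python3 -m creep '[[[0,0,0],[0,0,0]],[[0,0,0.004],[0,0,0]],[[0,0,0.007],[0,0,0]],[[0,0,0.007],[0,0,0]]]';python3 -m creep '[[[0,0,0.003],[0,0,0]],[[0,0,0.004],[0,0,0]],[[0,0,0.004],[0,0,0]]]';python3 -m creep '[[[0,0,0.003],[0,0,0]],[[0,0,0.003],[0,0,0]],[[0,0,0.003],[0,0,0]]]'
```

```text
clock: 23.77
eef_pos: [467.9, 242.3, 15.1]
ee_rot: [-2.256, -2.186, 0.003]
force: [0.8, -0.4, 0.6]
gripper_width: 35.6
grip_force: 40.2
clock: 24.1
eef_pos: [468.7, 243.7, 14.5]
ee_rot: [2.255, 2.188, 0.001]
force: [0.1, -0.6, -1.3]
gripper_width: 35.6
grip_force: 40.2
clock: 24.35
eef_pos: [468.5, 243.6, 13.0]
ee_rot: [-2.254, -2.188, -0.001]
force: [-0.1, 0.1, -0.4]
gripper_width: 35.6
grip_force: 40.2
clock: 24.6
eef_pos: [468.4, 243.6, 12.0]
ee_rot: [-2.254, -2.188, 0.0]
force: [-0.0, 0.5, -0.6]
gripper_width: 35.7
grip_force: 40.2
```

```bash
python3 -m creep '[[[0,0,0.003],[0,0,0]],[[0,0,0.003],[0,0,0]],[[0,0,0.003],[0,0,0]]]';python3 -m creep '[[[0,0,0.003],[0,0,0]],[[0,0,0.003],[0,0,0]],[[0,0,0.003],[0,0,0]]]'
```

```text
clock: 24.85
eef_pos: [468.4, 243.5, 11.0]
ee_rot: [-2.255, -2.188, 0.0]
force: [-0.4, 0.5, 0.0]
gripper_width: 35.7
grip_force: 40.2
clock: 25.1
eef_pos: [468.5, 243.6, 10.8]
ee_rot: [-2.254, -2.187, -0.0]
force: [-1.8, -0.3, 7.1]
gripper_width: 35.2
grip_force: 41.2
```

Contact, so I release and rise.

```bash
python3 -m creep '[[[0,0,0],[0,0,0]],[[0,0,0],[0,0,0]],[[0,0,0],[0,0,0]],[[0,0,0],[0,0,0]],[[0,0,0],[0,0,0]]]' 0.4; python3 -m creep '[[[0,0,-0.03],[0,0,0]],[[0,0,-0.09],[0,0,0]],[[0,0,-0.19],[0,0,0]],[[0,0,-0.29],[0,0,0]],[[0,0,-0.29],[0,0,0]]]'; python3 -m creep '[[[0,0,0],[0,0,0]]]'
python3 -c "from h import *
print(go(457.6,-77.2,85,-1.8))"
```

```text
clock: 25.52
eef_pos: [468.5, 243.5, 10.1]
ee_rot: [-2.255, -2.188, 0.0]
force: [-0.4, 0.3, -0.2]
gripper_width: 51.0
grip_force: 0.0
clock: 25.93
eef_pos: [472.0, 245.0, 102.7]
ee_rot: [2.254, 2.186, 0.016]
force: [0.4, 0.2, 0.6]
gripper_width: 51.2
grip_force: 0.0
clock: 26.02
eef_pos: [469.7, 244.3, 99.4]
ee_rot: [2.254, 2.187, 0.007]
force: [0.4, 0.1, -0.8]
gripper_width: 51.3
grip_force: 0.0
(array([-1.072, -0.008,  0.045]), np.float64(-1.7), np.float64(0.0008317046271644004))
```

```bash
python3 -m creep '[[[-0.1,0,0],[0,0,0]],[[-0.21,0,0],[0,0,0]],[[-0.32,0,0],[0,0,0]],[[-0.43,0,0],[0,0,0]],[[-0.54,0,0],[0,0,0]]]' 0.3; python3 -m creep '[[[-0.11,0,0],[0,0,0]],[[-0.22,0,0],[0,0,0]],[[-0.33,0,0],[0,0,0]],[[-0.44,0,0],[0,0,0]],[[-0.532,-0.008,0.04],[0,0,0]]]';  python3 -m creep '[[[0,0,0.02],[0,0,0]],[[0,0,0.04],[0,0,0]],[[0,0,0.04],[0,0,0]],[[0,0,0.04],[0,0,0]]]'
python3 - <<'E'
from h import *
print(go(457.6,-77.2,6,-1.8))
cv2.imwrite('pics/s9.png',cv2.resize(np.hstack([snapshot('side')[130:370,250:490],snapshot('top')[140:380,110:350]])[:,:,::-1],(800,400),interpolation=2))
E
```

```text
clock: 26.43
eef_pos: [462.4, 80.1, 96.4]
ee_rot: [-2.253, -2.188, 0.003]
force: [0.8, 0.5, -0.3]
gripper_width: 59.7
grip_force: 0.0
clock: 26.85
eef_pos: [457.1, -80.3, 85.9]
ee_rot: [2.254, 2.185, 0.003]
force: [0.9, -0.7, 0.9]
gripper_width: 60.1
grip_force: 0.0
clock: 27.18
eef_pos: [456.0, -76.5, 72.5]
ee_rot: [-2.251, -2.189, 0.002]
force: [-0.2, -0.4, -0.2]
gripper_width: 59.6
grip_force: 0.0
(array([-0.002,  0.006,  0.222]), np.float64(-1.6), np.float64(0.002175854641584212))
```

View pics/s9.png

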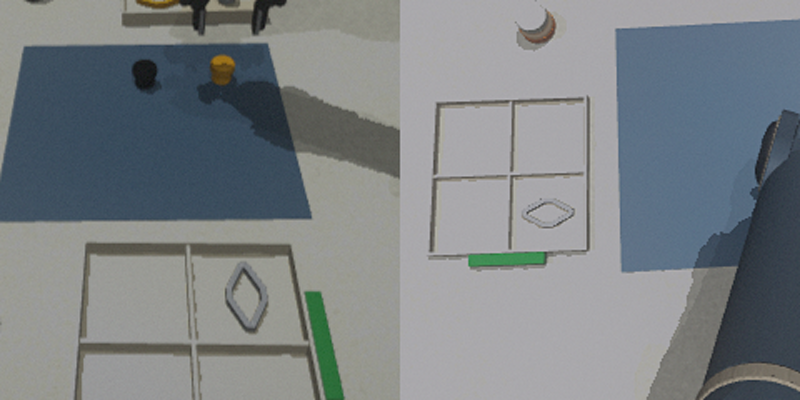

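The silver frame lies flat in the green tray (548,212 in the right panel). The jaws straddle the gold knob (222,68), so I grip it now.

```bash
python3 -m creep '[[[-0.002,0.006,0.05],[0,0,0]],[[-0.002,0.006,0.1],[0,0,0]],[[-0.002,0.006,0.16],[0,0,0]],[[-0.002,0.006,0.2],[0,0,0]],[[-0.002,0.006,0.22],[0,0,0]]]'; python3 -m creep '[[[0,0,0],[0,0,0]],[[0,0,0],[0,0,0]],[[0,0,0],[0,0,0]],[[0,0,0],[0,0,0]],[[0,0,0],[0,0,0]]]' 1; python3 -m creep '[[[0,0,0],[0,0,0]],[[0,0,-0.01],[0,0,0]],[[0,0,-0.04],[0,0,0]],[[0,0,-0.12],[0,0,0]],[[0,0,-0.25],[0,0,0]]]'; python3 -m creep '[[[0,0,0],[0,0,0]]]'
python3 -c "from h import *
print(go(571.3,238.5,85,-1.8))"
```

```text
clock: 27.7
eef_pos: [457.8, -77.4, 6.1]
ee_rot: [-2.251, -2.189, 0.001]
force: [0.0, 0.4, -0.1]
gripper_width: 59.8
grip_force: 0.0
clock: 28.12
eef_pos: [458.8, -78.4, 7.9]
ee_rot: [2.254, 2.187, 0.002]
force: [-0.2, -0.7, 2.2]
gripper_width: 29.9
grip_force: 39.7
clock: 28.53
eef_pos: [455.5, -78.4, 81.1]
ee_rot: [-2.251, -2.184, 0.009]
force: [0.8, 1.0, 0.6]
gripper_width: 30.0
grip_force: 39.7
clock: 28.62
eef_pos: [461.9, -79.6, 87.5]
ee_rot: [2.25, 2.182, 0.012]
force: [0.4, 0.0, 0.0]
gripper_width: 29.8
grip_force: 39.8
(array([1.071, 0.331, 0.012]), np.float64(-1.8), np.float64(0.00024215385834512265))
```

```bash
python3 -m creep '[[[0.09,0.03,0],[0,0,0]],[[0.19,0.06,0],[0,0,0]],[[0.3,0.09,0],[0,0,0]],[[0.41,0.125,0],[0,0,0]],[[0.52,0.16,0],[0,0,0]]]'; python3 -m creep '[[[0.11,0.035,0],[0,0,0]],[[0.22,0.07,0],[0,0,0]],[[0.33,0.1,0],[0,0,0]],[[0.44,0.135,0],[0,0,0]],[[0.53,0.165,0.01],[0,0,0]]]'; python3 -m creep '[[[0.021,0.006,0],[0,0,0]],[[0.021,0.006,0],[0,0,0]],[[0.021,0.006,0],[0,0,0]],[[0.021,0.006,0],[0,0,0]]]'
python3 -c "from h import *
print(go(571.3,238.5,17,-1.8))"
```

```text
clock: 29.03
eef_pos: [511.0, 77.4, 82.7]
ee_rot: [2.255, 2.187, 0.001]
force: [0.1, -0.8, -1.1]
gripper_width: 29.9
grip_force: 39.8
clock: 29.45
eef_pos: [565.6, 236.7, 79.9]
ee_rot: [-2.252, -2.19, -0.003]
force: [0.7, 1.3, -0.9]
gripper_width: 30.0
grip_force: 39.8
clock: 29.78
eef_pos: [566.8, 237.3, 79.3]
ee_rot: [2.257, 2.185, -0.002]
force: [-0.4, -0.3, -1.5]
gripper_width: 29.9
grip_force: 39.8
(array([0.005, 0.015, 0.208]), np.float64(-1.9), np.float64(-0.0007634989467207889))
```

```bash
python3 -m creep '[[[0.005,0.01,0.05],[0,0,0]],[[0.005,0.01,0.1],[0,0,0]],[[0.005,0.01,0.15],[0,0,0]],[[0.005,0.01,0.19],[0,0,0]],[[0.005,0.01,0.205],[0,0,0]]]'; python3 -m creep '[[[0,0,0],[0,0,0]],[[0,0,0.004],[0,0,0]],[[0,0,0.006],[0,0,0]],[[0,0,0.006],[0,0,0]]]';python3 -m creep '[[[0,0,0.003],[0,0,0]],[[0,0,0.004],[0,0,0]],[[0,0,0.004],[0,0,0]]]'
```

```text
clock: 30.2
eef_pos: [568.8, 239.4, 15.2]
ee_rot: [-2.256, -2.185, 0.006]
force: [-0.2, 0.2, -1.4]
gripper_width: 30.3
grip_force: 39.8
clock: 30.53
eef_pos: [570.6, 241.2, 16.5]
ee_rot: [2.254, 2.187, 0.002]
force: [0.4, -0.1, -0.8]
gripper_width: 30.0
grip_force: 39.8
clock: 30.78
eef_pos: [570.2, 241.3, 15.0]
ee_rot: [-2.254, -2.188, -0.001]
force: [-0.1, 0.4, -0.8]
gripper_width: 29.8
grip_force: 39.8
```

```bash
python3 -m creep '[[[0,0,0.003],[0,0,0]],[[0,0,0.004],[0,0,0]],[[0,0,0.004],[0,0,0]]]';python3 -m creep '[[[0,0,0.003],[0,0,0]],[[0,0,0.003],[0,0,0]],[[0,0,0.003],[0,0,0]]]';python3 -m creep '[[[0,0,0.002],[0,0,0]],[[0,0,0.002],[0,0,0]],[[0,0,0.002],[0,0,0]]]'
```

```text
clock: 31.03
eef_pos: [570.0, 241.1, 13.4]
ee_rot: [-2.254, -2.188, 0.0]
force: [0.2, -0.4, -1.8]
gripper_width: 29.8
grip_force: 39.8
clock: 31.28
eef_pos: [570.1, 241.1, 12.5]
ee_rot: [-2.254, -2.188, 0.0]
force: [0.2, -0.1, -0.4]
gripper_width: 30.1
grip_force: 39.8
clock: 31.53
eef_pos: [570.2, 241.1, 12.0]
ee_rot: [2.255, 2.188, 0.0]
force: [-0.4, 0.3, -0.7]
gripper_width: 30.1
grip_force: 39.8
```

```bash
python3 -m creep '[[[0,0,0.002],[0,0,0]],[[0,0,0.002],[0,0,0]],[[0,0,0.002],[0,0,0]]]';python3 -m creep '[[[0,0,0.002],[0,0,0]],[[0,0,0.002],[0,0,0]],[[0,0,0.002],[0,0,0]]]'
```

```text
clock: 31.78
eef_pos: [570.2, 241.1, 11.9]
ee_rot: [-2.254, -2.187, -0.0]
force: [-1.3, -0.6, 5.0]
gripper_width: 29.8
grip_force: 40.2
clock: 32.03
eef_pos: [570.2, 241.1, 11.9]
ee_rot: [-2.254, -2.187, -0.001]
force: [-2.8, -1.2, 9.0]
gripper_width: 29.9
grip_force: 40.6
```

```bash
python3 -m creep '[[[0,0,0],[0,0,0]],[[0,0,0],[0,0,0]],[[0,0,0],[0,0,0]],[[0,0,0],[0,0,0]],[[0,0,0],[0,0,0]]]' 0.4; python3 -m creep '[[[0,0,-0.03],[0,0,0]],[[0,0,-0.09],[0,0,0]],[[0,0,-0.19],[0,0,0]],[[0,0,-0.29],[0,0,0]],[[0,0,-0.35],[0,0,0]]]'; python3 -m creep '[[[-0.1,-0.05,0],[0,0,0]],[[-0.2,-0.1,-0.1],[0,0,0]],[[-0.3,-0.2,-0.15],[0,0,0]],[[-0.4,-0.25,-0.2],[0,0,0]],[[-0.5,-0.3,-0.25],[0,0,0]]]'; python3 -m creep '[[[0,0,0],[0,0,0]],[[0,0,0],[0,0,0]],[[0,0,0],[0,0,0]],[[0,0,0],[0,0,0]]]'
python3 - <<'E'
from h import *
cv2.imwrite('pics/end.png',cv2.resize(np.hstack([snapshot('side')[60:400,200:480],snapshot('top')[120:320,110:510].repeat(1,0)[:, :] if 0 else cv2.resize(snapshot('top')[120:320,110:510],(680,340))])[:,:,::-1],(800,283),interpolation=2))
E
```

```text
clock: 32.45
eef_pos: [570.0, 241.1, 10.5]
ee_rot: [-2.254, -2.188, 0.001]
force: [-0.6, -0.2, 1.3]
gripper_width: 51.2
grip_force: 0.0
clock: 32.87
eef_pos: [571.6, 241.3, 119.4]
ee_rot: [2.254, 2.186, 0.006]
force: [0.3, -0.6, 1.2]
gripper_width: 51.6
grip_force: 0.0
clock: 33.28
eef_pos: [473.9, 92.2, 191.9]
ee_rot: [-2.254, -2.188, -0.0]
force: [0.4, -0.6, 0.8]
gripper_width: 51.4
grip_force: 0.0
clock: 33.62
eef_pos: [476.0, 95.0, 190.6]
ee_rot: [-2.253, -2.19, -0.0]
force: [0.5, -0.0, -0.5]
gripper_width: 51.1
grip_force: 0.0
```

View pics/end.png

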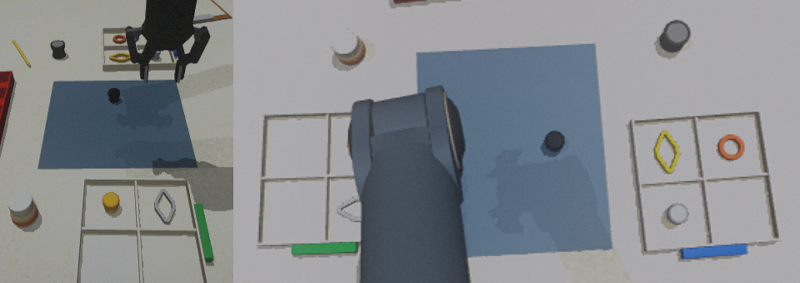

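The final picture shows all five pieces in their own compartments. The blue tray holds the frame (667,152), ring (731,147) and silver knob (677,213). In the side view, the green tray holds the gold knob (111,201) and silver frame (165,206). The black knob, loupe and jar stand upright where they were.

```bash
python3 -c "from cell import *
print(finish_job())"
```

```text
the job is handed in; nothing more can be done
None
```

Both kits are made up and the job is handed in at about 34 s: all five pieces are in their own compartments, set down gently, with the black knob, loupe and jar left standing where they were.

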